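Fit the LED cassette to the raking-light lamp and hold its sprung shutter half open

ROBOT

A 7-joint arm with a two-finger parallel gripper is mounted at the origin on the work surface. World frame = base frame: x ahead of the robot, y to its left, z up, the work surface at z = 0. Lengths are in m, angles in degrees, forces in N, time in s.
With the tool pointing down it reaches from about 0.425 to 0.875 m from the base axis. Payload 4.7 kg.
Tool frame: the origin (TCP) lies at the centre of the arm's flange, where the gripper is bolted on; the fingertips stand 182 mm ahead of it and the grasp point (between the pads) lies 164 mm ahead of it; z points along the fingers, y is the line along which they close (so a half turn about z gives the same grasp; the last joint's range is limited). The gripper opens to 87 mm and grips with 3 to 60 N. Pads are 19 mm wide; open, the fingers measure 117 mm over their backs; the gripper's body (75 mm by 190 mm) begins 51 mm behind the grasp point.
Start: joints at [-71.557, 18.392, -4.016, 83.108, 1.295, 78.541, -3.26], TCP at [0.197, 0.619, 0.405] pointing down, gripper open.
Joint ranges: [-163.93, 163.93], [-17.29, 119.83], [-79.2, 71.16], [3.27, 140.29], [-89.18, 269.18], [5.43, 117.66], [-154.24, 154.24]. Speed limits (degrees/s): [147.25, 147.25, 180, 180, 180, 180, 180].

INTERFACE

Orientations are given as [roll, pitch, yaw] about the fixed x, y, z axes, in that order (R = Rz(yaw) Ry(pitch) Rx(roll)).
In Python, from cell import env gives the robot as it stands. The module is installed in compiled form; this text tells all that it offers.
- The arm moves only by the tool step_arm, never from a script. Its argument "steps" is one flat list of numbers, 5 for each row, row after row: the opening, from 0 (shut) to 1 (fully open), then the shift along the tool's x, y, z in mm, then the turn about the tool's z in degrees. In form: [grip, dx, dy, dz, roll, grip, dx, dy, dz, roll, ...]. A call has 1 to 12 rows; each row shifts and turns the commanded pose from where the row before left it, along the tool's axes as they then stand; what a row does not reach is not made up. A row lasts 1/8 s, in which the tool goes at most 62.5 mm and 10.7 degrees, less where a joint would pass 70% of its speed; a pose out of reach is approached as far as the arm can. A call with a gripper value outside its range is refused whole. The fingers move at their own pace and stop on an object; "grip_force" is the grip in N (left out, the last holds). Time passes only in rows, so rows that do not move let the fingers close. It gives the time, the measured TCP pose, the force, the opening and the grip force at its end, in the units of the state.
- env.get_obs(): the state, without advancing time (a new reading comes with each control period).
- env.read_camera(name): name is "scene" or "top"; returns a dict with "image" (384x512x3 uint8, red, green, blue), "camera_matrix" (3x3 intrinsics, pixels), "R" (3x3) and "t" (3): a world point X has camera coordinates R X + t. Camera axes: x right, y down, z forward; pixel columns grow to the right and rows downward; lengths in m; the calibration is good to about 2 mm. A picture is of the moment at which its call begins. There is no depth.
- env.sign_off(): hands the job in; it is judged then, once.
The state is a dict: "time_s": time; "qpos": joint angles; "joint_velocities": joint speeds; "effort": joint torques, N m; "tool_pos": TCP position; "tool_rot": TCP orientation; "force": force on the tool from outside, world axes, zero at the start; "wrist_torque": the same for the moment, N m; "grip_width": finger opening in m; "grasp_force": force on a finger pad.
Only numpy, scipy, OpenCV 4.12 (cv2) and the standard library are available. Lean on these libraries where they do the work, as an engineer would, in place of code of your own. Each camera call takes 0.05 s, during which the arm holds its last target. There are 200 camera calls.

TASK

Plug the LED cassette fully home into the socket in the top of the raking-light lamp, its lens facing the same way as the lamp's window, keeping the shutter shut until it is in. Then slide the lamp's sprung shutter half open, not further, so that the delicate sheet gets only half the light, and finish while still holding its tab there with the gripper, because the shutter snaps shut when let go. Leave the weight, the paste jar and the brush where they are.

Things in the scene. Friction and masses are not known exactly. Their poses are not given: they have to be found in the camera images.
- lamp: Fixed raking-light lamp: grey box, top 95 mm above the bench, on a white board 8 mm thick. Origin on the bench; box spans x -75..58, y -110..110 mm, board x -90..280, y -125..125. x = way the light leaves, roughly away from the robot (turned up to 0.3 rad), through a window 70 wide x 52 high in the front (+x) face, centred at y -60; y along that face, z up.
- socket_mouth (a point): Centre of the mouth of the rectangular socket in a black plastic block flush with the lamp's top, at x = -28, y = -60, z = 95 mm in the lamp's frame, axes as the lamp's. The hole is 42.5 mm along the lamp's x, 30.5 mm along its y and 43 mm deep, with a 2 mm bevel round the mouth.
- cassette: Loose LED cassette, ~0.18 kg, upright on the bench; origin at centre of underside, z up. Black plug 40 (x) x 28 (y) x 40 high; grey collar 52 x 40 at z 40-45, resting on the lamp's top when fully home (origin 40 mm under socket mouth); finned aluminium heat sink 36 (x) x 20 (y) at z 45-75 mm, gripped across the 20. Round lens on the +x face, to face the lamp's +x; brass contacts on -x.
- cassette_lens (a point): Centre of the round white lens (17 mm) of the cassette, on the plug's +x face, 20 mm from the axis and 20 mm above the underside.
- shutter (a joint): Shutter travel in m along the lamp's +y: 0 = shut, over the window (where its spring keeps it), 0.035 = half open, 0.070 = fully open. The return spring pushes it shut with about 4 N at 0, 10 N at half, 16 N at full; friction 0.4 N. It cannot stay open by itself. Three dark marks on the lamp's top behind the tab: shut, half, open.
- shutter_tab (a point): Middle of the black upright finger tab on top of the dark steel shutter blade, which runs in rails across the lamp's front. Tab: 24 mm along the lamp's x, 14 mm along its y, from 96 to 134 mm above the bench; this point at 117 mm. Shut, it is at x 65.5, y -60 mm in the lamp's frame; it moves along the lamp's +y.
- weight: Loose brass bookbinder's weight, round, 64 mm across, 72 mm high with a knob; origin at the centre of its underside. Not to be moved.
- paste_jar: Loose closed paste jar, 62 mm across, 85 mm high; origin at the centre of its underside. Not to be moved.
- brush: Loose brush 190 mm long, lying on the bench along its own x axis. Not to be moved.
Not all that is in view belongs to the job. What is shaped like the cassette but red is not meant.

How it is judged:
By the outcome, as a careful person would: the job done as asked, in the order asked, and still so for the second after the job is handed in, while the arm keeps its last pose, push and grip.
It also fails if it takes over 58 s, if anything falls off the work surface, if the arm or the gripper's body presses on something with over 40 N, if the wrist force passes 120 N, or if a joint passes its speed limit or range.

## Working session

There is one attempt and no reset: what is moved stays moved. The work goes in short steps, Python scripts to look and compute and a tool call to move; the robot and the scene stay as the last step left them, time stands still between calls to the robot, and variables do not carry over. Pictures are saved under pics/ and viewed, at most 10 in all, crops included, and the job is handed in when it is done.

Besides the shell and the picture viewer there is one more tool, called by a JSON object that holds its "method" and its "body". step_arm: Moves the arm, as the interface text tells. Its arguments: {"type":"object","properties":{"steps":{"type":"array","items":{"type":"number"}},"grip_force":{"type":"number"}},"required":["steps"]}

```bash
mkdir -p pics
cat > h.py <<'E'
import numpy as np, cv2
from cell import env
def cam(n):
    c=env.read_camera(n); return c['image'],np.array(c['camera_matrix']),np.array(c['R']),np.array(c['t'])
def ray(c,u,v,z):
    _,K,R,t=c; d=R.T@np.linalg.inv(K)@np.array([u,v,1.]); o=-R.T@t
    return o+d*(z-o[2])/d[2]
def proj(c,X):
    _,K,R,t=c; p=K@(R@np.array(X)+t); return p[:2]/p[2]
def save(n,im): cv2.imwrite('pics/'+n,im[...,::-1])
E
python3 - <<'E'
from h import *
a=cam('scene');b=cam('top')
save('s0.png',a[0]);save('t0.png',b[0])
for c in(a,b): print(-c[2].T@c[3],c[2].round(2).tolist(),c[1][0])
o=env.get_obs();print(o)
E
```

```text
[1.37982771 0.52390404 0.76832866] [[-0.52, 0.86, -0.0], [0.46, 0.28, -0.84], [-0.72, -0.44, -0.54]] [454.9005385    0.         258.29816634]
[0.24729617 0.00326358 1.24525456] [[-0.12, -0.99, -0.0], [-0.97, 0.11, -0.22], [0.22, -0.02, -0.97]] [355.04197531   0.         253.34434061]
{'time_s': 0.1, 'qpos': array([-71.55626331,  18.43483287,  -4.01583813,  83.16897957,
         1.29590259,  78.5425211 ,  -3.25881033]), 'joint_velocities': array([ 0.02089722, -0.04789361, -0.02757465, -0.05665641,  0.00250475,
       -0.02150862,  0.01657849]), 'effort': array([ 8.97156474e-05, -4.92569625e+01, -4.05466827e-01, -3.13399315e+01,
       -6.41133101e-02,  3.93633870e-02,  7.18418596e-05]), 'tool_pos': array([0.19690052, 0.61925667, 0.40376108]), 'tool_rot': array([-1.79898954e+02,  6.39551103e-03,  1.62367548e+02]), 'force': array([-0.68458317,  0.02376056,  0.17679537]), 'wrist_torque': array([0.04653432, 0.00579704, 0.0142751 ]), 'grasp_force': 0.0, 'grip_width': 0.08722997401317603}
```

View pics/s0.png

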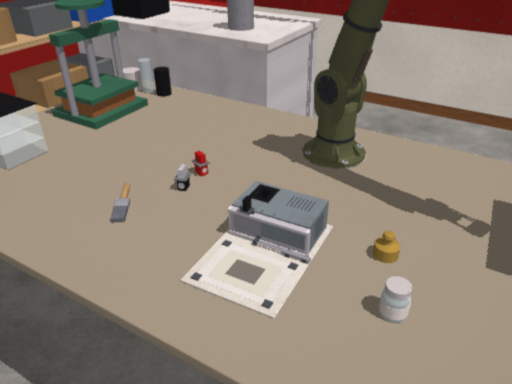

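View pics/t0.png

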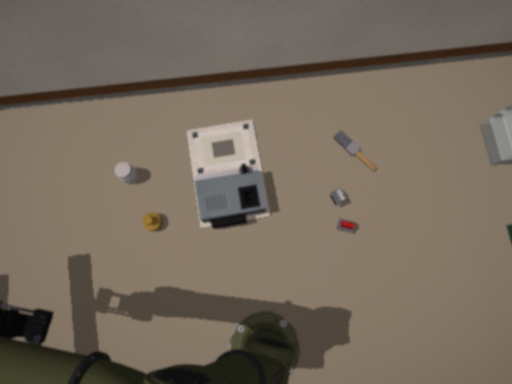

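Scene shows the grey/black cassette at (182,178) and a red lookalike at (201,163). In the top view they are at (340,198) and (347,226). The lamp is at about (280,215) in scene and (232,195) in top. I choose the grey one and check it in a close crop.

Run:
```python
from h import *
a=cv2.imread('pics/s0.png');b=cv2.imread('pics/t0.png')
r=lambda im,x,y,w,h,k:cv2.resize(im[y:y+h,x:x+w],None,fx=k,fy=k,interpolation=cv2.INTER_CUBIC)
A=r(a,160,140,60,60,5);B=r(b,315,170,60,60,5) 
C=r(b,180,115,100,75,4) ; C=r(b,185,155,100,75,4);D=r(a,220,175,100,75,4)
o=np.zeros((600,800,3),np.uint8);o[:300,:300]=A;o[:300,400:700]=B;o[300:,:400]=C;o[300:,400:]=D
cv2.imwrite('pics/c0.png',o)
```

```text
(no output)
```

View pics/c0.png

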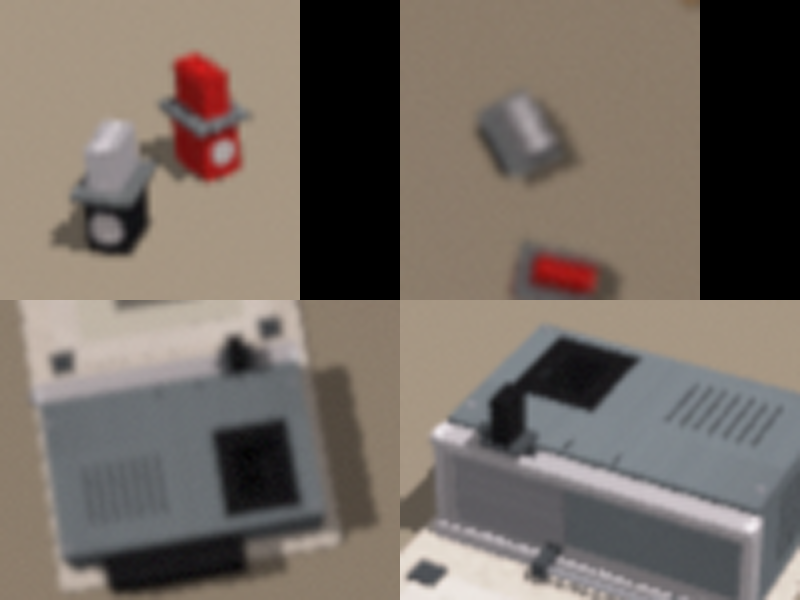

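The grey heat sink with the black plug is the cassette: its lens is at scene (181.4,186) and the heat sink at top (340.5,194). The red one is rejected. The lamp's socket block is at top (249,197) and the tab at top (244,170).

```bash
cat > lamp.py <<'E'
from h import *
def meas():
    a=cam('scene');b=cam('top')
    return a,b
E
python3 - <<'E'
from h import *
a=cam('scene');b=cam('top')
q=lambda c,u,v,z:ray(c,u,v,z)
# lamp top corners (top view crop) 
TC=[(195.5,180.7),(260,172),(266,210),(202,218)]
P=np.array([q(b,u,v,.095)[:2] for u,v in TC]);print('lamp top corners',P.round(4).tolist(),[np.linalg.norm(P[i]-P[i-1]).round(3) for i in range(4)])
# scene top corners: front-right(-y front)=(450,420),( back -y)=(545,328), front +y approx (760,510)
S=[(220+(x-400)/4,175+(y-300)/4) for x,y in [(450,420),(545,328),(760,507)]]
print('scene', [q(a,u,v,.095)[:2].round(4).tolist() for u,v in S])
# black block by mask
def blob(im,box,thr):
    x,y,w,h=box;g=(im[y:y+h,x:x+w].max(2)<thr).astype(np.uint8)
    n,l,s,c=cv2.connectedComponentsWithStats(g);i=1+s[1:,4].argmax()
    pts=np.argwhere(l==i)[:,::-1].astype(np.float32);r=cv2.minAreaRect(pts)
    return c[i]+[x,y],s[i,4],np.array(r[0])+[x,y],r[1],cv2.boxPoints(r)+[x,y]
for n,c,box in(('top',b,(234,181,30,30)),('scn',a,(246,183,36,23))):
    for t in (45,60,75):
        m=blob(c[0],box,t);print(n,t,m[0],m[1],m[2:4],'world',q(c,*m[0],.095),q(c,*m[2],.095));
    print([q(c,*p,.095)[:2].round(3).tolist() for p in m[4]])
# cassette
print('lens',q(a,181.4,186,.02)); print('sink top scene',q(a,182.5,166,.075))
for u,v in[(337.5,190),(344,199),(340.5,194)]:print('sink top top',q(b,u,v,.075))
bx=b[0][180:215,325:355].astype(int);
# collar+sink mask: bluish vs brown bench
m=((bx[...,0]-bx[...,2])<8).astype(np.uint8);cnt=max(cv2.findContours(m,0,2)[0],key=cv2.contourArea)
r=cv2.minAreaRect(cnt);print(r,[q(b,*(p+[325,180]),.045)[:2].round(3).tolist() for p in cv2.boxPoints(r)],q(b,*(np.array(r[0])+[325,180]),.045))
for y in range(0,35):print(''.join('#' if v else '.' for v in m[y]))
E
```

```text
lamp top corners [[0.5594, 0.1649], [0.5643, -0.0528], [0.4337, -0.0569], [0.4317, 0.1538]] [np.float64(0.128), np.float64(0.218), np.float64(0.131), np.float64(0.211)]
scene [[0.5742, -0.0466], [0.4439, -0.0532], [0.5554, 0.1687]]
top 45 [248.55976676 196.47813411] 343 (array([248.58107948, 196.48648548]), (19.892276763916016, 17.097496032714844)) world [ 0.48530833 -0.00517683  0.095     ] [ 0.48527211 -0.00524367  0.095     ]
top 60 [248.65       196.42631579] 380 (array([248.64864826, 196.39189148]), (21.04306983947754, 17.91948890686035)) world [ 0.48544747 -0.00549299  0.095     ] [ 0.48556349 -0.00550166  0.095     ]
top 75 [248.5 196.5] 418 (array([248.50000095, 196.50000095]), (21.86506462097168, 18.905881881713867)) world [ 0.48525796 -0.00497217  0.095     ] [ 0.48525796 -0.00497218  0.095     ]
[[0.521, 0.028], [0.524, -0.035], [0.45, -0.038], [0.447, 0.024]]
scn 45 [261.41509434 193.95597484] 318 (array([260.12352943, 195.89411831]), (16.703645706176758, 33.298828125)) world [ 0.48983829 -0.00874154  0.095     ] [ 0.49987392 -0.00680808  0.095     ]
scn 60 [261.25280899 
[... 1289 characters left out ...]
######............
......############............
......#############...........
......#############...........
.......#############..........
.......#############..........
........#############.........
........#############.........
.........#############........
.........############.........
..........#########...........
...........######.............
............###...............
..............................
..............................
..............................
..............................
..............................
..............................
..............................
..............................
..............................
..............................
```

Cassette is at about (0.459,-0.314), yaw about 22°, and the sizes are consistent. Lamp yaw is about 3°. Now I plan the transit.

```bash
cat > plan.py <<'E'
from h import *
from scipy.spatial.transform import Rotation as Ro
def plan(goal,psi,n,grip,polar=False):
    """rows of (grip,dx,dy,dz mm in tool axes,roll deg) from present pose; tool-z down"""
    o=env.get_obs();p=np.array(o['tool_pos']);R=Ro.from_euler('xyz',o['tool_rot'],degrees=True)
    y0=o['tool_rot'][2];dy=(psi-y0+180)%360-180;g=np.array(goal);rows=[]
    def at(s):
        if not polar:return p+(g-p)*s
        f=lambda q:np.array([np.hypot(q[0],q[1]),np.arctan2(q[1],q[0]),q[2]])
        r,a,z=f(p)+(f(g)-f(p))*s;return np.array([r*np.cos(a),r*np.sin(a),z])
    c=p.copy()
    for i in range(1,n+1):
        d=np.round(R.inv().apply(at(i/n)-c)*1000,1);t=round(-dy/n,1)
        rows+=[grip,*[float(v) for v in d],t];c=c+R.apply(d/1000);R=R*Ro.from_euler('z',t,degrees=True)
    print(rows);return c
E
python3 - <<'E'
from plan import *
plan([.459,-.314,.40],22,24,1,True)
E
```

```text
[1, -50.1, -5.9, 0.2, np.float64(5.8), 1, -49.9, -4.6, 0.2, np.float64(5.8), 1, -49.7, -3.5, 0.2, np.float64(5.8), 1, -49.5, -2.3, 0.1, np.float64(5.8), 1, -49.2, -1.2, 0.2, np.float64(5.8), 1, -48.9, -0.0, 0.2, np.float64(5.8), 1, -48.6, 1.1, 0.2, np.float64(5.8), 1, -48.3, 2.2, 0.3, np.float64(5.8), 1, -47.9, 3.2, 0.2, np.float64(5.8), 1, -47.5, 4.4, 0.2, np.float64(5.8), 1, -47.1, 5.4, 0.2, np.float64(5.8), 1, -46.7, 6.5, 0.2, np.float64(5.8), 1, -46.2, 7.5, 0.2, np.float64(5.8), 1, -45.7, 8.5, 0.3, np.float64(5.8), 1, -45.2, 9.5, 0.2, np.float64(5.8), 1, -44.7, 10.5, 0.2, np.float64(5.8), 1, -44.1, 11.4, 0.2, np.float64(5.8), 1, -43.6, 12.3, 0.2, np.float64(5.8), 1, -43.0, 13.3, 0.3, np.float64(5.8), 1, -42.4, 14.2, 0.2, np.float64(5.8), 1, -41.8, 15.0, 0.2, np.float64(5.8), 1, -41.1, 15.8, 0.2, np.float64(5.8), 1, -40.5, 16.7, 0.3, np.float64(5.8), 1, -39.8, 17.5, 0.2, np.float64(5.8)]
```

{"method": "step_arm", "body": {"steps": [1,-50,-6,0,6,1,-50,-5,0,6,1,-50,-3,0,6,1,-49,-2,0,6,1,-49,-1,0,6,1,-49,0,0,6,1,-49,1,0,6,1,-48,2,0,6,1,-48,3,0,6,1,-48,4,0,6,1,-47,5,0,6,1,-47,7,0,6], "grip_force": 30}}

```text
time_s: 1.7
tool_pos: [0.5609, 0.1886, 0.4046]
tool_rot: [-180.0, 0.0, 90.2]
force: [0.4, -0.2, -0.3]
grip_width: 0.087
grasp_force: 0.0
```

{"method": "step_arm", "body": {"steps": [1,-46,8,0,6,1,-46,9,0,6,1,-45,10,0,6,1,-45,11,0,6,1,-44,12,0,6,1,-44,13,0,6,1,-43,14,0,6,1,-42,15,0,5,1,-42,15,0,5,1,-41,16,0,5,1,-30,12,0,5,1,0,0,0,0]}}

```text
time_s: 3.2
tool_pos: [0.4607, -0.2758, 0.405]
tool_rot: [180.0, -0.0, 28.0]
force: [-0.0, -0.8, 0.2]
grip_width: 0.0873
grasp_force: 0.0
```

Run:
```python
from plan import *
plan([.459,-.314,.30],22,4,1)
a=cam('scene');b=cam('top')
o=env.get_obs();print(o['tool_pos'],o['tool_rot'],o['time_s'])
r=lambda im,x,y,w,h,k:cv2.resize(im[y:y+h,x:x+w],None,fx=k,fy=k,interpolation=cv2.INTER_CUBIC)
# silhouettes: brass? print cassette mask visible in scene
save('x1.png',np.hstack([r(a[0],130,110,100,100,4),r(a[0],225,175,80,80,5)]))
```

```text
[1, -4.9, 8.2, 26.2, np.float64(1.5), 1, -4.6, 8.4, 26.3, np.float64(1.5), 1, -4.4, 8.5, 26.2, np.float64(1.5), 1, -4.2, 8.5, 26.3, np.float64(1.5)]
[ 0.46292261 -0.27262464  0.40470943] [-1.79964084e+02 -5.74168634e-02  2.84056082e+01] 3.3
```

View pics/x1.png

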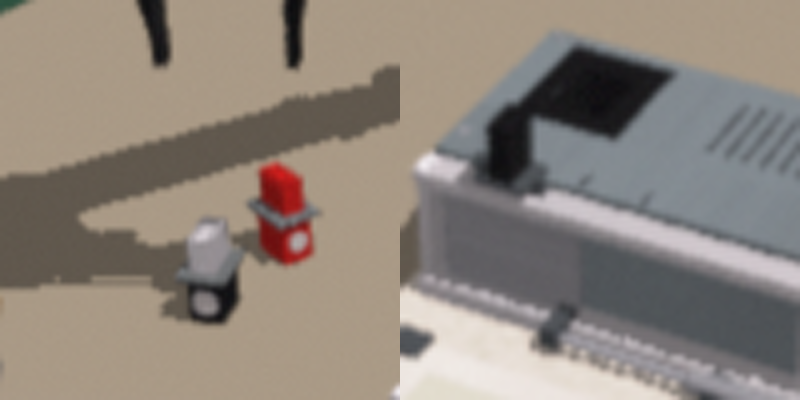

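Crop shows the cassette with its lens at scene (181,186). The collar's left, right and front corners are at about (174.5,178.5), (190.5,174) and (183.2,180.7), with the fingers above and behind it.

Run:
```python
from plan import *
a=cam('scene')
for u,v,z in[(174.5,178,.0425),(190.5,174,.0425),(183.2,180.7,.042),(181.4,185.8,.02),(182.75,166,.075)]:print(ray(a,u,v,z))
# predicted model points for candidate pose
for th in(15,22,29):
  c,s=np.cos(np.radians(th)),np.sin(np.radians(th))
  for ctr in((.459,-.314),):
    print(th,[proj(a,[ctr[0]+c*x-s*y,ctr[1]+s*x+c*y,z]).round(1).tolist() for x,y,z in[(26,-20,42.5),(26,20,42.5),(-26,20,42.5),(-26,-20,42.5),(20,0,20),(0,0,75)] for x,y,z in[(x/1000,y/1000,z/1000)]])
plan([.459,-.314,.30],22,4,1)
```

```text
[ 0.48036761 -0.32872069  0.0425    ]
[ 0.43560432 -0.30127969  0.0425    ]
[ 0.47856375 -0.29576252  0.042     ]
[ 0.47807319 -0.3059488   0.02      ]
[ 0.4515291  -0.31557155  0.075     ]
15 [[173.2, 179.5], [185.1, 181.3], [191.8, 173.0], [180.2, 171.3], [180.6, 185.6], [181.6, 167.2]]
22 [[173.8, 180.0], [186.4, 181.0], [191.1, 172.5], [179.0, 171.6], [181.4, 185.7], [181.6, 167.2]]
29 [[174.6, 180.4], [187.6, 180.6], [190.3, 172.1], [177.8, 171.9], [182.1, 185.7], [181.6, 167.2]]
[1, -6.0, 8.7, 26.1, np.float64(1.6), 1, -5.7, 8.9, 26.2, np.float64(1.6), 1, -5.5, 9.1, 26.1, np.float64(1.6), 1, -5.2, 9.2, 26.2, np.float64(1.6)]
```

{"method": "step_arm", "body": {"steps": [1,-6,9,26,1.5,1,-6,9,26,1.5,1,-6,9,26,1.5,1,-5,9,26,1.5,1,0,0,0,0,1,0,0,0,0]}}

```text
time_s: 4.1
tool_pos: [0.4588, -0.3148, 0.3014]
tool_rot: [180.0, -0.0, 22.5]
force: [-0.2, 0.1, -0.1]
grip_width: 0.0873
grasp_force: 0.0
```

Run:
```python
from plan import *
plan([.458,-.314,.230],22,4,1)
o=env.get_obs();print(o['tool_pos'],o['tool_rot'],o['time_s'])
```

```text
[1, -0.1, -0.3, 17.8, np.float64(0.1), 1, -0.1, -0.2, 17.9, np.float64(0.1), 1, -0.1, -0.3, 17.8, np.float64(0.1), 1, -0.2, -0.3, 17.9, np.float64(0.1)]
[ 0.45878784 -0.31484806  0.30138778] [ 1.79991188e+02 -3.69868839e-02  2.24963538e+01] 4.1
```

Descend and close.

{"method": "step_arm", "body": {"steps": [1,0,0,18,0,1,0,0,18,0,1,0,0,18,0,1,0,0,17,0,0.5,0,0,0,0,0.5,0,0,0,0,0,0,0,0,0,0,0,0,0,0,0,0,0,0,0,0,0,0,0,0,0,0,0,0,0], "grip_force": 30}}

```text
time_s: 5.48
tool_pos: [0.4578, -0.3158, 0.2298]
tool_rot: [-180.0, -0.0, 22.4]
force: [0.3, 0.9, 0.9]
grip_width: 0.0247
grasp_force: 0.0
```

Run:
```python
from plan import *
o=env.get_obs();print(o['tool_pos'],o['tool_rot'],o['time_s'],o['force'],o['grip_width'],o['grasp_force'])
```

```text
[ 0.45776003 -0.3157549   0.22977794] [-1.79998643e+02 -6.01257299e-03  2.23679686e+01] 5.475 [0.33778944 0.87119356 0.90288717] 0.02472720196473474 0.0
```

{"method": "step_arm", "body": {"steps": [0,0,0,0,0,0,0,0,0,0,0,0,0,0,0,0,0,0,-30,0,0,0,0,-40,0,0,0,0,-50,0,0,0,0,-50,0,0,0,0,0,0]}}

```text
time_s: 6.48
tool_pos: [0.4584, -0.3169, 0.4034]
tool_rot: [179.7, -0.3, 22.4]
force: [0.1, -0.4, -2.4]
grip_width: 0.0197
grasp_force: 29.9
```

Run:
```python
from plan import *
o=env.get_obs();print(o['tool_pos'],o['tool_rot'],o['time_s'],o['force'],o['grip_width'],o['grasp_force'])
plan([.487,-.006,.400],3,8,0,True)
```

```text
[ 0.45836107 -0.31691145  0.40342859] [179.70974462  -0.31655712  22.35719575] 6.475 [ 0.14053081 -0.42805613 -2.35490096] 0.01970324955489188 29.93072072044015
[0, 28.5, -30.7, 0.4, np.float64(2.4), 0, 24.2, -33.4, 0.4, np.float64(2.4), 0, 19.7, -35.5, 0.4, np.float64(2.4), 0, 15.2, -37.0, 0.4, np.float64(2.4), 0, 10.5, -37.9, 0.3, np.float64(2.4), 0, 5.7, -38.2, 0.3, np.float64(2.4), 0, 1.2, -38.1, 0.3, np.float64(2.4), 0, -3.4, -37.3, 0.3, np.float64(2.4)]
```

Run:
```python
from plan import *
a=cam('scene');b=cam('top')
for n,u,v in[('top(-x-y)',261,184),('right(-x+y)',280,189),('bot(+x+y)',268,202.6)]:print(n,ray(a,u,v,.095))
# top-view edges: subpixel by gray profile -> edge of the block along 4 sides, upsampled threshold
im=cv2.resize(cv2.cvtColor(b[0],cv2.COLOR_RGB2GRAY),None,fx=8,fy=8,interpolation=cv2.INTER_CUBIC)
def quad(im,x,y,w,h,t,k=8):
    m=(im[y*k:(y+h)*k,x*k:(x+w)*k]<t).astype(np.uint8);c=max(cv2.findContours(m,0,1)[0],key=cv2.contourArea)
    r=cv2.minAreaRect(c);off=np.array([x,y])-(k-1)/2/k
    return np.array(r[0])/k+off,cv2.boxPoints(r)/k+off
for t in(50,60,70):
    ctr,p=quad(im,234,181,30,30,t);W=np.array([ray(b,*q,.095)[:2] for q in p]);print(t,ray(b,*ctr,.095).round(4),W.round(4).tolist())
    e=W[1]-W[0];f=W[2]-W[1];print([np.degrees(np.arctan2(*v[::-1])).round(1) for v in(e,f)],np.linalg.norm(e),np.linalg.norm(f))
# lamp yaw from board/lamp edges: Hough on top view
g=cv2.cvtColor(b[0],cv2.COLOR_RGB2GRAY)
L=cv2.createLineSegmentDetector().detect(g[110:235,180:280])[0][:,0]+[180,110,180,110]
for l in L:
    if np.hypot(l[2]-l[0],l[3]-l[1])>25:
        for z in(.095,.008):
            p,q=ray(b,*l[:2],z),ray(b,*l[2:],z);print(l.round(1),z,p[:2].round(3),q[:2].round(3),np.degrees(np.arctan2(q[1]-p[1],q[0]-p[0])).round(2))
```

```text
top(-x-y) [ 0.44627535 -0.03613168  0.095     ]
right(-x+y) [0.44196832 0.02249076 0.095     ]
bot(+x+y) [0.51692489 0.02769616 0.095     ]
50 [ 0.4853 -0.0056  0.095 ] [[0.5185, 0.0253], [0.5217, -0.0329], [0.4524, -0.0361], [0.4493, 0.0214]]
[np.float64(-86.9), np.float64(-177.4)] 0.05831293763842225 0.06937096384877724
60 [ 0.4852 -0.0055  0.095 ] [[0.5195, 0.0264], [0.5227, -0.034], [0.4514, -0.037], [0.4483, 0.0226]]
[np.float64(-87.0), np.float64(-177.5)] 0.060489496663945666 0.07139654889110456
70 [ 0.4852 -0.0054  0.095 ] [[0.5203, 0.0277], [0.5238, -0.0346], [0.4505, -0.038], [0.4472, 0.0235]]
[np.float64(-86.8), np.float64(-177.4)] 0.06237921497553467 0.07342246181706759
[255.6 222.6 212.8 228.7] 0.095 [ 0.396 -0.018] [0.393 0.122] 91.41
[255.6 222.6 212.8 228.7] 0.008 [ 0.408 -0.02 ] [0.404 0.131] 91.41
[203.2 218.8 264.8 208.3] 0.095 [0.429 0.15 ] [ 0.44  -0.054] -86.85
[203.2 218.8 264.8 208.3] 0.008 [0.442 0.161] [ 0.454 -0.058] -86.85
[260.9 168.3 251.6 119.7] 0.095 [ 0.577 -0.057] [ 0.755 -0.047] 3.47
[260.9 168.3 251.6 119.7] 0.008 [ 0.602 -0.062] [ 0.794 -0.05 ] 3.47
[186.  131.6 193.7 186.8] 0.095 [0.737 0.183] [0.539 0.172] -176.8
[186.  131.6 193.7 186.8] 0.008 [0.775 0.197] [0.561 0.185] -176.8
[250.8 119.  186.9 129.5] 0.095 [ 0.758 -0.044] [0.745 0.18 ] 93.38
[250.8 119.  186.9 129.5] 0.008 [ 0.797 -0.047] [0.783 0.193] 93.38
[194.3 180.3 236.8 170.8] 0.095 [0.561 0.169] [0.577 0.024] -83.62
[194.3 180.3 236.8 170.8] 0.008 [0.585 0.181] [0.602 0.026] -83.62
[200.5 218.1 195.2 181.8] 0.095 [0.432 0.159] [0.556 0.166] 3.41
[200.5 218.1 195.2 181.8] 0.008 [0.446 0.171] [0.579 0.179] 3.41
[271.6 171.9 278.1 208.1] 0.095 [ 0.56  -0.091] [ 0.435 -0.097] -177.37
[271.6 171.9 278.1 208.1] 0.008 [ 0.584 -0.099] [ 0.449 -0.105] -177.37
[269.1 209.7 262.4 174.3] 0.095 [ 0.434 -0.067] [ 0.555 -0.06 ] 3.47
[269.1 209.7 262.4 174.3] 0.008 [ 0.448 -0.072] [ 0.579 -0.064] 3.47
```

{"method": "step_arm", "body": {"steps": [0,28,-31,0,2,0,24,-33,0,2,0,20,-35,0,2,0,15,-37,0,2.5,0,10,-38,0,2.5,0,6,-38,0,2.5,0,1,-38,0,3,0,-3,-37,0,3,0,0,0,20,0,0,0,0,20,0,0,0,0,0,0,0,0,0,0,0]}}

```text
time_s: 8.07
tool_pos: [0.482, -0.006, 0.3593]
tool_rot: [180.0, 0.1, 2.9]
force: [0.3, 0.4, -2.9]
grip_width: 0.0197
grasp_force: 29.9
```

Run:
```python
from plan import *
o=env.get_obs();print(o['tool_pos'],o['tool_rot'],o['time_s'],o['force'])
a=cam('scene');b=cam('top')
r=lambda im,x,y,w,h,k:cv2.resize(im[y:y+h,x:x+w],None,fx=k,fy=k,interpolation=cv2.INTER_CUBIC)
save('x2.png',np.hstack([r(a[0],220,135,80,100,5),r(b[0],200,140,80,100,5)]))
```

```text
[ 0.48203985 -0.00603588  0.3592856 ] [1.79978559e+02 7.06198819e-02 2.85018536e+00] 8.075 [ 0.29970438  0.40065647 -2.93739586]
```

View pics/x2.png

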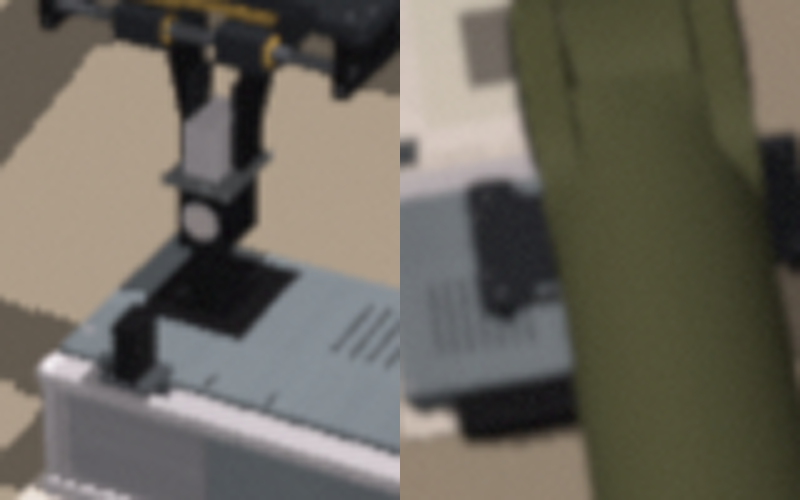

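Picture: cassette hanging upright, lens at scene (260.4,179.4) facing the lamp's window side. The block's visible corners are at scene (280,189) and (268,202.5).

Run:
```python
from plan import *
a=cam('scene')
s0=cv2.imread('pics/s0.png')[...,::-1]
th=np.radians(3.3);M=np.array([[np.cos(th),np.sin(th)],[-np.sin(th),np.cos(th)]])
k=4
for nm,im in(('s0',s0),('now',a[0])):
    g=cv2.resize(cv2.cvtColor(np.ascontiguousarray(im),cv2.COLOR_RGB2GRAY)[178:250,225:335],None,fx=k,fy=k,interpolation=cv2.INTER_CUBIC)
    L=cv2.createLineSegmentDetector().detect(g)[0][:,0]
    for l in L:
        if np.hypot(l[2]-l[0],l[3]-l[1])<32:continue
        p=[(l[i]+.5)/k-.5+(225,178)[i%2] for i in range(4)]
        P,Q=ray(a,p[0],p[1],.095)[:2],ray(a,p[2],p[3],.095)[:2]
        P,Q=M@P,M@Q
        if abs(P[0]-Q[0])<.006 or abs(P[1]-Q[1])<.006: print(nm,np.round(p,1),'lampaxes',(P*1000).round(1),(Q*1000).round(1))
print('top block ctr lampaxes',M@[.4853,-.0055]*1000)
# lens
g=cv2.resize(a[0][168:192,250:272],None,fx=8,fy=8,interpolation=cv2.INTER_CUBIC)
m=(g.min(2)>105).astype(np.uint8);n,l,s,c=cv2.connectedComponentsWithStats(m)
for i in range(1,n):
    if s[i,4]>150:
        u,v=(c[i]+.5)/8-.5+[250,168];print('blob',u,v,s[i]/8,'lens->',M@ray(a,u,v,.1493)[:2]*1000)
print('tcp',M@env.get_obs()['tool_pos'][:2]*1000, 'expected lens px',proj(a,[.482+.02,-.0048,.1493]))
```

```text
s0 [309.8 229.1 254.7 212.4] lampaxes [573.1 139.6] [573.4 -12. ]
s0 [326.2 226.  310.6 249.4] lampaxes [543.2 170.5] [642.9 170.4]
s0 [247.6 195.6 259.9 183.2] lampaxes [513.1 -66.1] [441.1 -66.5]
s0 [267.8 202.6 251.8 197.8] lampaxes [517.8  -2.5] [517.3 -51.1]
s0 [251.1 240.9 225.8 232.3] lampaxes [678.9  35.2] [678.4 -34.6]
s0 [279.4 189.3 267.5 202.4] lampaxes [444.8  -3.9] [517.6  -3.7]
s0 [259.5 183.5 279.9 189. ] lampaxes [442.8 -66.8] [442.5  -3.4]
s0 [265.3 248.4 256.4 246.1] lampaxes [687.7  77. ] [689.9  55.3]
s0 [249.1 215.9 307.5 234.2] lampaxes [593.2 -17.3] [594.2 142.5]
s0 [227.  208.5 235.  211.3] lampaxes [591.1 -83.9] [592.3 -59.4]
s0 [317.9 249.4 332.5 226.6] lampaxes [635.3 185.2] [538.5 184.9]
s0 [235.2 232.9 252.6 238.5] lampaxes [669.7 -13.5] [669.4  33.9]
s0 [285.9 203.6 292.4 196.1] lampaxes [500.3  42. ] [459.3  42.2]
s0 [300.8 198.8 294.2 206.9] lampaxes [461.1  67.5] [503.9  67.3]
s0 [261.9 212.7 271.7 215.5] lampaxes [565.8   4.8] [565.3  32.5]
s0 [300.3 207.7 307.  199.1] lampaxes [500.   82.8] [454.6  82.7]
s0 [303.6 209.1 310.  200.8] lampaxes [501.8
[... 2194 characters left out ...]
s [462.1  67.6] [504.   67.4]
now [308.2 200.2 301.3 209. ] lampaxes [458.4  87.5] [504.3  87.7]
top block ctr lampaxes [484.17868145 -33.42670227]
blob 251.6442527795945 176.44973566601266 [  0.      0.      5.     18.5   573.375] lens-> [498.873942   -60.74673987]
blob 260.9529876977153 168.64433216168717 [  7.125   0.      8.375   3.    142.25 ] lens-> [450.54405928 -58.1026087 ]
blob 259.32530120481925 178.705421686747 [  7.      8.25    5.625   5.875 207.5  ] lens-> [499.74202527 -37.21518036]
blob 270.13270739910314 182.41423766816143 [ 18.25   10.875   3.75    6.625 111.5  ] lens-> [503.32168962  -3.56080884]
tcp [481.26052914 -33.85922593] expected lens px [260.30743669 179.22437551]
```

Run:
```python
from plan import *
a=cam('scene');th=np.radians(3.3);M=np.array([[np.cos(th),np.sin(th)],[-np.sin(th),np.cos(th)]])
o=env.get_obs();z0=o['tool_pos'][2]-.230;print('tcp',M@o['tool_pos'][:2]*1000,z0)
k=8;x0,y0=246,148;g=cv2.resize(a[0][y0:192,x0:278],None,fx=k,fy=k,interpolation=cv2.INTER_CUBIC)
for t in(70,85,100,115):
    m=(g.min(2)>t).astype(np.uint8);n,l,s,c=cv2.connectedComponentsWithStats(m)
    for i in range(1,n):
        u,v=(c[i]+.5)/k-.5+[x0,y0]
        if 15<s[i,4]/64<50 and abs(u-260)<3 and abs(v-179)<3:print(t,u,v,s[i,4]/64,s[i,2:4]/k,M@ray(a,u,v,z0+.02)[:2]*1000)
L=cv2.createLineSegmentDetector().detect(cv2.cvtColor(g,cv2.COLOR_RGB2GRAY))[0][:,0]
for l in L:
    if np.hypot(l[2]-l[0],l[3]-l[1])>28:print(((l+.5)/k-.5+[x0,y0]*2).round(1))
T=M.T
for nm,x,y,z in[('plugFL',20,-14,0),('plugFR',20,14,0),('plugFLt',20,-14,40),('plugFRt',20,14,40),('plugBR',-20,14,0),('colFL',26,-20,45),('colFR',26,20,45),('colFRb',26,20,40),('colBR',-26,20,45)]:
    print(nm,proj(a,[*(np.array(o['tool_pos'][:2])+T@[x/1e3,y/1e3]),z0+z/1e3]).round(1))
```

```text
tcp [481.23287956 -33.85004071] 0.13032507077988362
85 259.3113033072237 178.64354873803308 35.90625 [6.875 7.   ] [500.98342804 -36.59869853]
100 259.35490950837385 178.67824824419233 28.921875 [6.   6.25] [501.08708352 -36.41437409]
115 259.33957415565345 178.6674926578561 21.28125 [5.25 5.25] [501.05716262 -36.4757521 ]
[265.5 154.8 265.6 150.8]
[255.5 158.7 253.7 148.9]
[274.2 149.  271.9 157.8]
[271.9 157.3 272.  165.1]
[262.1 147.6 261.5 154.8]
[270.5 179.2 267.2 182.5]
[255.3 166.1 255.4 158.7]
[254.4 177.3 255.  171.7]
[271.  168.6 270.6 179.8]
[265.5 168.7 265.6 154.8]
[263.2 178.6 261.  175.3]
[254.6 182.9 254.4 177.3]
[270.5 186.8 277.5 188.5]
[273.8 166.1 271.2 168.9]
[256.7 159.2 256.6 167.2]
[251.4 170.  255.3 166.1]
[261.3 154.6 258.2 156.9]
[245.9 189.6 253.6 182.1]
[267.7 184.5 271.7 184.7]
plugFL [255.6 184.1]
plugFR [264.9 186.7]
plugFLt [255.4 171.1]
plugFRt [265.  173.6]
plugBR [271.7 179.7]
colFL [252.3 170. ]
colFR [266.  173.5]
colFRb [266.  175.2]
colBR [274.9 164.7]
```

The relative scene measurement gives about +1.2 mm lamp y. I correct that and descend to probe.

{"method": "step_arm", "body": {"steps": [0,0,-1.2,10,-0.4,0,0,0,10,0,0,0,0,10,0,0,0,0,4,0,0,0,0,3,0,0,0,0,3,0,0,0,0,0,0]}}

```text
time_s: 9.15
tool_pos: [0.4821, -0.0048, 0.3197]
tool_rot: [-180.0, 0.0, 3.3]
force: [0.2, 0.1, -1.7]
grip_width: 0.0199
grasp_force: 29.9
```

{"method": "step_arm", "body": {"steps": [0,0,0,4,0,0,0,0,4,0,0,0,0,4,0,0,0,0,0,0]}}

```text
time_s: 9.65
tool_pos: [0.4819, -0.0048, 0.3073]
tool_rot: [180.0, 0.0, 3.3]
force: [0.2, -0.5, -2.1]
grip_width: 0.0199
grasp_force: 29.9
```

Sliding in freely. Home is at TCP z of about 0.285.

{"method": "step_arm", "body": {"steps": [0,0,0,5,0,0,0,0,5,0,0,0,0,5,0,0,0,0,4,0,0,0,0,2,0,0,0,0,1,0,0,0,0,1,0,0,0,0,0,0]}}

```text
time_s: 10.65
tool_pos: [0.4821, -0.0048, 0.2848]
tool_rot: [-180.0, -0.0, 3.3]
force: [1.2, 0.6, -2.1]
grip_width: 0.0199
grasp_force: 29.9
```

{"method": "step_arm", "body": {"steps": [0,0,0,1,0,0,0,0,1,0,0,0,0,1,0,0,0,0,1,0,0,0,0,0,0]}}

```text
time_s: 11.28
tool_pos: [0.4824, -0.0051, 0.2845]
tool_rot: [-179.9, 0.0, 3.3]
force: [-12.9, -1.0, 26.0]
grip_width: 0.0198
grasp_force: 29.9
```

{"method": "step_arm", "body": {"steps": [0,0,0,-2,0,0,0,0,-2,0,0.6,0,0,0,0,0.6,0,0,0,0,0.6,0,0,0,0,0.6,0,0,-10,0,0.6,0,0,-30,0,0.6,0,0,-40,0,0.6,0,0,-30,0,0.6,0,0,0,0]}}

```text
time_s: 12.52
tool_pos: [0.4829, -0.005, 0.3978]
tool_rot: [-179.9, -0.3, 3.3]
force: [-1.1, 0.0, -0.9]
grip_width: 0.0527
grasp_force: 0.0
```

Run:
```python
from plan import *
a=cam('scene');o=env.get_obs();print(o['tool_pos'],o['tool_rot'],o['grip_width'],o['force'])
r=lambda im,x,y,w,h,k:cv2.resize(im[y:y+h,x:x+w],None,fx=k,fy=k,interpolation=cv2.INTER_CUBIC)
save('x3.png',r(a[0],220,120,110,110,5))
```

```text
[ 0.48234856 -0.00492147  0.39599412] [-1.79955489e+02 -1.52148925e-01  3.26381332e+00] 0.05229807462284429 [-0.41169903  0.28566243 -0.34644075]
```

View pics/x3.png

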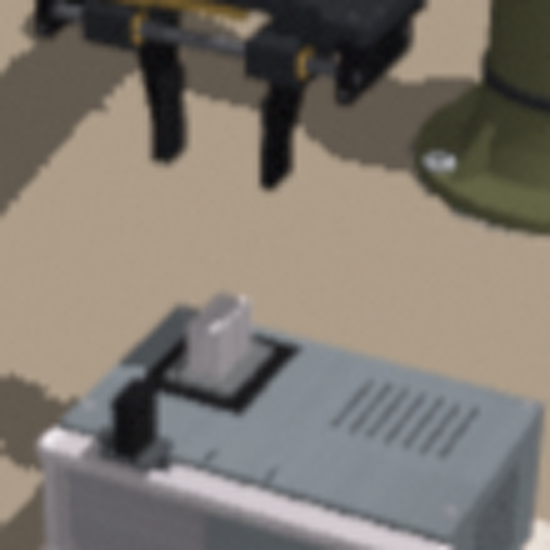

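The cassette is seated: its collar lies flat on the block with the heat sink at about (264,188). The tab is at about (246.5,200). Next I go over the tab.

{"method": "step_arm", "body": {"steps": [0.6,31,0,0,0,0.6,31,0,0,0,0.6,31,0,0,0,0.6,0,0,20,0,0.6,0,0,15,0,0.6,0,0,0,0]}}

```text
time_s: 13.32
tool_pos: [0.574, 0.0005, 0.3577]
tool_rot: [180.0, 0.2, 3.3]
force: [0.6, -0.3, -0.3]
grip_width: 0.0523
grasp_force: 0.0
```

Run:
```python
from plan import *
a=cam('scene')
th=np.radians(3.3);M=np.array([[np.cos(th),np.sin(th)],[-np.sin(th),np.cos(th)]])
o=env.get_obs();print(o['tool_pos'],o['tool_rot'],o['grip_width'],o['force'],o['time_s'])
print('tcp lampaxes',M@o['tool_pos'][:2]*1000,'tab from scene',M@ray(a,246.5+.95,196.5+.5,.134)[:2]*1000)
p=o['tool_pos'];print('px of tab top if under TCP',proj(a,[p[0],p[1],.134]))
```

```text
[5.74395014e-01 5.06241308e-04 3.58955319e-01] [-1.79999008e+02  1.03997010e-01  3.25968365e+00] 0.052382151263194704 [-0.40202015  0.19944784 -0.2891145 ] 13.375
tcp lampaxes [573.47170302 -32.5590882 ] tab from scene [570.65721448 -33.94719901]
px of tab top if under TCP [247.38964099 197.68239932]
```

{"method": "step_arm", "body": {"steps": [0.6,1,0,20,0,0.6,0,0,20,0,0.6,0,0,20,0,0.6,0,0,15,0,0.6,0,0,0,0,0,0,0,0,0,0,0,0,0,0,0,0,0,0,0,0,0,0,0,0,0,0,0,0,0,0,0,0,0,0,0,0,0,0,0], "grip_force": 40}}

```text
time_s: 14.88
tool_pos: [0.576, 0.0002, 0.285]
tool_rot: [180.0, -0.0, 3.3]
force: [-0.6, -1.8, 1.9]
grip_width: 0.0137
grasp_force: 40.0
```

Run:
```python
from plan import *
th=np.radians(3.3);M=np.array([[np.cos(th),np.sin(th)],[-np.sin(th),np.cos(th)]])
o=env.get_obs();print(o['tool_pos'],o['tool_rot'],o['grip_width'],o['grasp_force'],o['force'],o['time_s'])
print('tcp lampaxes',M@o['tool_pos'][:2]*1000)
```

```text
[5.76021285e-01 2.01749689e-04 2.84955813e-01] [ 1.79976707e+02 -1.80819691e-02  3.25075938e+00] 0.013651291315330666 40.000539952889085 [-0.61704857 -1.76073026  1.90947432] 14.875
tcp lampaxes [575.07774924 -32.95668961]
```

{"method": "step_arm", "body": {"steps": [0,0,-4,0,0,0,0,-4,0,0,0,0,-4,0,0,0,0,-4,0,0,0,0,-4,0,0,0,0,-4,0,0,0,0,-4,0,0,0,0,-3,0,0,0,0,-2,0,0,0,0,0,0,0,0,0,0,0,0]}}

```text
time_s: 16.25
tool_pos: [0.5742, 0.0307, 0.285]
tool_rot: [179.8, -0.0, 3.1]
force: [-0.0, -8.5, 1.2]
grip_width: 0.0135
grasp_force: 40.0
```

Run:
```python
from plan import *
th=np.radians(3.3);M=np.array([[np.cos(th),np.sin(th)],[-np.sin(th),np.cos(th)]])
a=cam('scene')
o=env.get_obs();print(o['tool_pos'],o['tool_rot'],o['grip_width'],o['grasp_force'],o['force'],o['time_s'])
print('tcp lampaxes',M@o['tool_pos'][:2]*1000)
r=lambda im,x,y,w,h,k:cv2.resize(im[y:y+h,x:x+w],None,fx=k,fy=k,interpolation=cv2.INTER_CUBIC)
save('x4.png',r(a[0],220,160,110,90,6))
```

```text
[0.57423961 0.03067328 0.28495526] [ 1.79759667e+02 -2.66955087e-02  3.13592505e+00] 0.013721553880854227 40.02817602362484 [ 0.43212128 -9.72298699  1.21297163] 16.3
tcp lampaxes [575.0530961   -2.43312379]
```

View pics/x4.png

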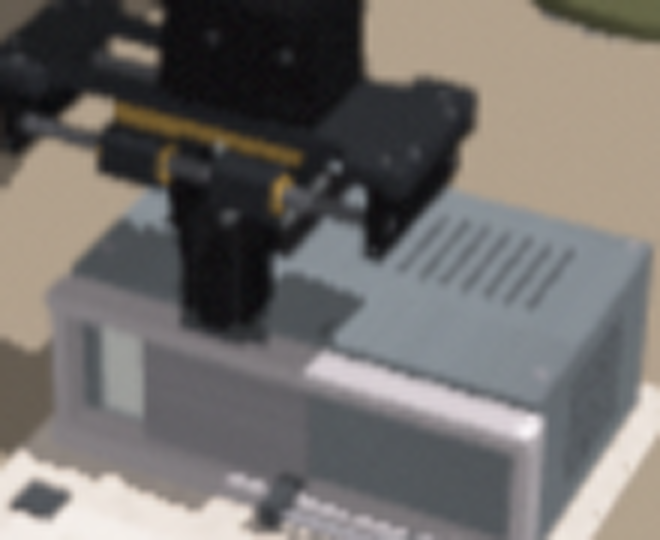

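Lamp window is about 43% open, with the blade edge at crop (145,370). TCP has travelled 30.5 mm, so I push on about 4.5 mm more, tracking the grasp point.

{"method": "step_arm", "body": {"steps": [0,0,-2,0,0,0,0,-2,0,0,0,0,-0.8,0,0,0,0,0,0,0,0,0,0,0,0]}}

```text
time_s: 16.92
tool_pos: [0.574, 0.035, 0.2849]
tool_rot: [179.7, -0.0, 3.1]
force: [0.8, -9.2, 1.6]
grip_width: 0.0138
grasp_force: 40.0
```

```bash
cat > gp.py <<'E'
from plan import *
th=np.radians(3.3);M=np.array([[np.cos(th),np.sin(th)],[-np.sin(th),np.cos(th)]])
def gp(p,r): return M@(np.array(p)+Ro.from_euler('xyz',r,degrees=True).apply([0,0,.168]))[:2]*1000
E
python3 - <<'E'
from gp import *
print('ref',gp([.576021,.000202,.28496],[179.9767,-.018,3.25]))
print('prev',gp([.57424,.030673,.28496],[179.7597,-.0267,3.136]))
a=cam('scene')
for i in range(3):
    cam('scene');o=env.get_obs();print(gp(o['tool_pos'],o['tool_rot']),o['tool_pos'],o['tool_rot'],o['force'],o['time_s'])
# lamp front face x=+58 plane : window edges + blade edge, LSD segments (near vertical) on front face
k=5;g=cv2.resize(cv2.cvtColor(a[0],cv2.COLOR_RGB2GRAY)[205:250,225:320],None,fx=k,fy=k,interpolation=cv2.INTER_CUBIC)
L=cv2.createLineSegmentDetector().detect(g)[0][:,0];R=a[2];K=a[1];C=-R.T@a[3]
for l in L:
    p=(l+.5)/k-.5+[225,205]*2
    if abs(l[3]-l[1])<25 or abs(l[2]-l[0])>.5*abs(l[3]-l[1]):continue
    out=[]
    for u,v in(p[:2],p[2:]):
        d=R.T@np.linalg.inv(K)@[u,v,1];dl=M@d[:2];cl=M@C[:2];s=(.565-cl[0])/dl[0];out.append(((cl+s*dl)[1]*1000+33,(C+s*d)[2]*1000))
    print(p.round(1),'lamp y-tab0, z',np.round(out,1).tolist())
E
```

```text
ref [575.13019859 -33.02478852]
prev [575.12973686  -3.13824383]
[575.11741082   1.05999429] [0.57398488 0.03496906 0.28495165] [ 1.79723764e+02 -2.52452312e-02  3.11050193e+00] [ 0.8591606  -9.59556609  0.61867556] 17.025
[575.13111553   1.06808947] [0.5739911  0.03498676 0.28497074] [ 1.79720627e+02 -2.74376670e-02  3.11606298e+00] [  0.32686029 -10.01754161   2.05390799] 17.075
[575.10059715   1.02349186] [0.57397848 0.03494591 0.28493981] [ 1.79719062e+02 -2.21478996e-02  3.11281011e+00] [ 0.57662215 -8.88292505  2.24569791] 17.125
[309.8 235.  310.1 228.9] lamp y-tab0, z [[170.8, 70.5], [170.4, 89.2]]
[251.  214.3 251.7 206.4] lamp y-tab0, z [[5.3, 78.7], [7.8, 104.2]]
[236.4 214.  236.7 227.2] lamp y-tab0, z [[-39.1, 65.1], [-39.9, 20.7]]
[309.  249.3 309.8 235.2] lamp y-tab0, z [[171.3, 25.2], [170.9, 69.9]]
[244.8 229.2 244.4 216.7] lamp y-tab0, z [[-14.6, 22.8], [-14.7, 64.2]]
[305.1 236.2 304.2 249.2] lamp y-tab0, z [[158.7, 62.3], [158.5, 20.3]]
[228.4 217.5 228.3 222.5] lamp y-tab0, z [[-64.8, 45.0], [-66.0, 27.7]]
```

Grasp-point travel is 34.1 mm. At grip time the lateral force (1.8 N) was below the 4 N preload, so the reference is the shut stop. I nudge 0.8 mm more.

{"method": "step_arm", "body": {"steps": [0,0,-0.8,0,0,0,0,0,0,0,0,0,0,0,0,0,0,0,0,0]}}

```text
time_s: 17.62
tool_pos: [0.5739, 0.0357, 0.2849]
tool_rot: [179.7, -0.0, 3.1]
force: [-0.6, -9.9, 1.1]
grip_width: 0.0137
grasp_force: 40.0
```

Run:
```python
from gp import *
for i in range(4):
    a=cam('scene');o=env.get_obs();print(gp(o['tool_pos'],o['tool_rot'])+[0,33.02],o['force'],o['grip_width'],o['grasp_force'],o['time_s'])
# half mark in s0: dark profile along lamp line x~561 at z .095, from s0
im=cv2.GaussianBlur(cv2.imread('pics/s0.png',0),(0,0),.5).astype(np.float32)
for X in(.556,.560,.564):
    ys=np.arange(-.02,.06,.001);px=np.array([proj(a,[*(M.T@[X,y]),.095]) for y in ys],np.float32)
    v=cv2.remap(im,px[:,:1].copy(),px[:,1:].copy(),1).ravel();b=cv2.blur(v[:,None],(1,25)).ravel();d=v-b
    lo=ys<.02;print(X,[(ys[m][d[m].argmin()]*1000+33).round(1) for m in(lo&(ys>-.01),(ys>.025))],d.min())
save('x5.png',cv2.resize(a[0][160:250,220:330],None,fx=6,fy=6,interpolation=cv2.INTER_CUBIC))
```

```text
[575.11790066  34.70197528] [  1.05827257 -10.3446649    0.8093587 ] 0.013868546254124566 40.04128624917939 17.675
[575.09846267  34.70383488] [  0.09796663 -10.63683004   1.5885499 ] 0.013673288704696867 40.04127068677917 17.725
[575.12366342  34.69946178] [  0.18722727 -10.79983832   1.53449637] 0.013716555701541034 40.041215198580176 17.775
[575.12045875  34.69900902] [  1.08738137 -10.2057175    1.69907039] 0.013491801924326832 40.04131477558985 17.825
0.556 [np.float64(33.0), np.float64(68.0)] -14.292389
0.56 [np.float64(33.0), np.float64(69.0)] -16.563751
0.564 [np.float64(34.0), np.float64(69.0)] -21.136955
```

View pics/x5.png

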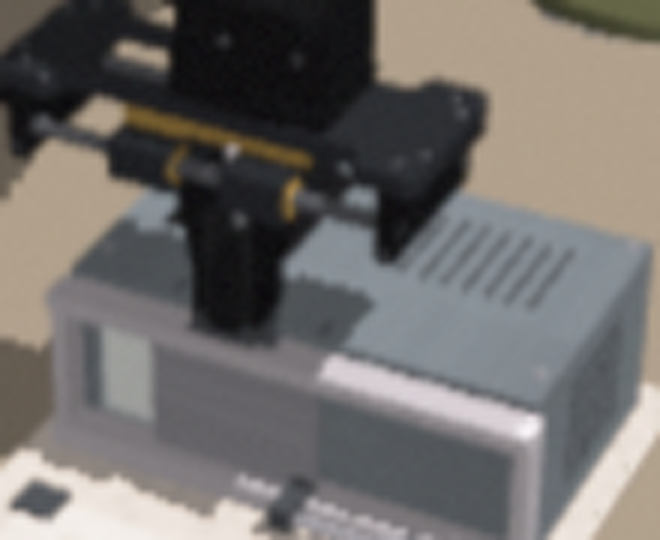

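The shutter has moved 34.7 mm and pushes back with about 10.3 N, which matches half open. The half mark agrees within the camera's bias. The window shows the blade edge at crop (155,375), the gripper still holds the tab, and the cassette was seen seated earlier.

```bash
python3 -c "
from cell import env
print(env.sign_off())"
```

```text
the job is handed in; nothing more can be done
None
```

The cassette is fully home with its lens facing the window's way, the gripper is still holding the shutter at about 34.7 mm of travel (half open is 35 mm), and the job is handed in at about 18 s; no verdict came back.

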